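Hang a finished wax picture in the free place of the rack

ROBOT

A 6-joint arm with a two-finger parallel gripper is mounted at the origin on the work surface. World frame = base frame: x ahead of the robot, y to its left, z up, the work surface at z = 0. Lengths are in m, angles in rad, forces in N, time in s.
With the tool pointing down it reaches from about 0.225 to 0.725 m from the base axis. Payload 3.1 kg.
Tool frame: the origin (TCP) lies at the very end of the fingers, on their centre line; the grasp point (between the pads) lies grasp_offset behind it (grasp_offset is the distance from the TCP to the grasp point, in m); z points along the fingers, y is the line along which they close (so a half turn about z gives the same grasp; the last joint's range is limited). The gripper opens to 85 mm and grips with 20 to 120 N. Pads are 22 mm wide; open, the fingers measure 114 mm over their backs; the gripper's body (76 mm by 85 mm) begins 54 mm behind the grasp point. The pads swing forward as they close: fully open they stand 13 mm farther back than shut.
Start: joints at [-1.246, 0.048, 0.099, 1.622, 0, 1.443], TCP at [0.23, -0.472, 0.231] pointing down, gripper open.
Joint ranges: [-2.91, 2.91], [-0.99, 1.94], [-1.21, 1.42], [-2.12, 2.29], [-1.49, 1.47], [-3.14, 3.14]. Speed limits (rad/s): [2.79, 2.79, 3.14, 3.14, 3.14, 3.14].

INTERFACE

Orientations are given as a rotation vector (axis times angle).
In Python, from rig import get_state, snapshot, job_done, search_frame, outline_of, mark_of, grasp_offset gives the robot as it stands. The module is installed in compiled form; this text tells all that it offers.
- The arm moves only by the tool send_rows, never from a script. Its argument "rows" is a list of rows, each a list of 6 numbers: the shift along the tool's x, y, z in mm, then the turn, a rotation vector about the tool's x, y, z in degrees. In form: [[x, y, z, rx, ry, rz], ...]. A call has 1 to 10 rows; each row shifts and turns the commanded pose from where the row before left it, along the tool's axes as they then stand; what a row does not reach is not made up. A row lasts 1/12 s, in which the tool goes at most 41.7 mm and 7.16 degrees, less where a joint would pass 70% of its speed; a pose out of reach is approached as far as the arm can. A call is refused whole if a number of a shift passes 41.7 or a number of a turn 7.16, either way. A call with a gripper value outside its range is refused whole. "hand" is the closure, from -1 (fully open) to 1 (shut), set as the call begins (left out, the last holds). The fingers move at their own pace and stop on an object; "squeeze" is the grip in N (left out, the last holds). Time passes only in rows, so rows that do not move let the fingers close. It gives the time, the measured TCP pose, the force, the opening and the grip force at its end, in the units of the state.
- get_state(): the state, without advancing time (a new reading comes with each control period).
- snapshot(name): name is "scene" or "top" or "wrist"; returns a dict with "image" (480x640x3 uint8, red, green, blue), "intrinsics" (3x3 intrinsics, pixels), "dist_coeffs" ([k1, k2, p1, p2, k3] as OpenCV has them; the pictures are not rectified), "rvec" (rotation vector, rad) and "tvec" (3), from world to camera coordinates, as OpenCV has them. Camera axes: x right, y down, z forward; pixel columns grow to the right and rows downward; lengths in m; the calibration is good to about 2 mm. A picture is of the moment at which its call begins. There is no depth.
- job_done(): hands the job in; it is judged then, once.
Trained networks look in a picture, given as the dict that the camera call returned (one of the last four; its "shot" number tells which), for a name from the list of things; names that differ only in an ending like _2 or _b are one class to them, and where a whole thing is asked for, a point or a joint stands for the part that bears it (a point fixed in the world has none). Each returns a list of dicts, best first, with "p" (0 to 1); they miss things now and then, are a little off and sometimes report something else, mostly with a low value. They report only what shows in the picture. A call takes as long as a camera call. They do not tell look-alikes from the thing itself.
- search_frame(thing, picture): "point" ([x, y, z] in m, in the coordinates of the camera as it stood for that picture, good to about 4 mm: the middle of the surface that is visible of it).
- outline_of(thing, picture): "pixels" (480x640 bool, what is visible of it).
- mark_of(thing, picture): "point" ([x, y, z] in m, in the coordinates of the camera as it stood for that picture, good to about 4 mm: a listed point, or the origin of a listed thing).
The state is a dict: "time": time; "joint_pos": joint angles; "dq": joint speeds; "joint_efforts": joint torques, N m; "tool_pos": TCP position; "eef_rot": TCP orientation; "wrist_force": force on the tool from outside, world axes, zero at the start; "ft_torque": the same for the moment, N m; "opening": finger opening in m; "finger_force": force on a finger pad.
Only numpy, scipy, OpenCV 4.12 (cv2) and the standard library are available. Lean on these libraries where they do the work, as an engineer would, in place of code of your own. Each camera call takes 0.05 s, during which the arm holds its last target. There are 200 camera calls.

TASK

Take the finished wax picture out of the wooden stand and hang it in the free place in the middle of the rack, lowering it between the pictures already hanging there so that it hangs clear of both. Its hooks are sprung: press it down until both hooks are fully home on the two rails, firmly but without forcing it, as a push of more than 25 N bends the rails. Do not knock or shift the pictures already hanging, and let go when done.

Things in the scene. Friction and masses are not known exactly. Their poses are not given: they have to be found in the camera images.
- picture: The picture to hang: wooden board waxed on both faces, in an aluminium hanger, 0.13-0.18 kg. Origin: middle of the board's lower edge. x normal to the board, y along its width, z up. Board 5 mm thick (x), 120 wide (y), z 0 to 84 mm. Hanger bar 10 thick (x), 200 long (y), z 80 to 94 mm. Both faces alike; it may be hung either way round.
- tab (a point): Middle of the black grip tab on the picture's bar (picture x 0, y 0, z 115 mm). Tab 8 mm thick (x), 36 wide (y), z 94 to 135 mm. Hold it across the 36 mm (fingers close along y, free room over the bar; the neighbours' like tabs leave room only for narrow fingers along x). The picture may tip a little in the grasp, and one hook may then come home before the other.
- hook_l (a point): Roof of the picture's hook slot at its +y end (picture x 0, y +85, z 80 mm); on the rail's top edge when fully home. Two legs reach 23 mm below the roof. Inner leg's face 81.5 mm from the picture's middle; on the outer side a sprung steel tongue slopes in, its face 91 mm from the middle at the slot's mouth and 85 mm at the roof. It yields outward.
- hook_r (a point): The same hook at the -y end (y -85 mm). About 6 mm before home the tongues meet the 4 mm rails and wedge on them: the picture's weight will not seat it. The push needed, at the tab, grows to 11 to 18 N at home and varies; once the roofs meet the rails it stops dead and any further push loads the rails. Let go, it stays, springing back less than 1 mm.
- rack: Rack fixed to the bench. Origin: centre of its underside. Wooden base 270 (x) by 200 (y) mm. Two level steel rails run along x at y = +85 and -85 mm: 4 mm thick (y), top edge 115 mm above the bench, 264 mm long, a 9 mm high stop at each end. Open from above between the rails. Pictures hang across it, their y along the rack's y. A downward push of more than 25 N bends the rails.
- stand: Slotted wooden stand fixed to the bench, 70 mm (x) by 100 mm (y), 34 mm high; a 9 mm wide groove runs along y in the middle, floor 8 mm above the bench. The picture to hang stands upright in it, its y along the stand's y. Origin: centre of the underside.
- hung1: Hanging picture, same shape, size and axes as picture. Origin: middle of the board's lower edge. It hangs by its weight alone (0.15 kg) and is easily knocked. The last one at the rack's -x end, 32 to 38 mm from hung2.
- hung2: Hanging picture, same shape, size and axes as picture. Origin: middle of the board's lower edge. It hangs by its weight alone (0.15 kg) and is easily knocked. Next to the free place, on its rack -x side.
- hung3: Hanging picture, same shape, size and axes as picture. Origin: middle of the board's lower edge. It hangs by its weight alone (0.15 kg) and is easily knocked. Next to the free place, on its rack +x side, 56 to 66 mm from hung2, middle to middle.
- hung4: Hanging picture, same shape, size and axes as picture. Origin: middle of the board's lower edge. It hangs by its weight alone (0.15 kg) and is easily knocked. The last one at the rack's +x end, 32 to 38 mm from hung3.
Not all that is in view belongs to the job. There is more than one size of the stand; the one meant has the size given above.

How it is judged:
On the way:
1. the picture is lifted out of the stand (z of picture in the frame of stand above 0.045 m), for 0.1 s.
At the end, for the whole second after the job is handed in: The picture hangs upright (within 4.5 degrees) and at rest between hung2 and hung3, 18 mm or more from each, middle to middle; both hook roofs at most 1.5 mm above the rail tops; centred across the rack to 4 mm; the other four pictures within 6 mm of where they hung (z of hook_l in the frame of rack between 0.113 and 0.1165 m and z of hook_r in the frame of rack between 0.113 and 0.1165 m and x of picture in the frame of hung2 above 0.018 m and x of picture in the frame of hung3 below -0.018 m and y of picture in the frame of rack between -0.004 and 0.004 m and angle between picture's own z axis and vertical below 0.08 rad and linear speed of picture below 0.02 m/s and distance of each of hung1, hung2, hung3, hung4 from where it was at the start of the episode below 0.006 m); the robot touches nothing.
It fails at once if a picture already hanging is knocked more than 10 mm from its place (distance of any of hung1, hung2, hung3, hung4 from where it was at the start of the episode above 0.01 m).
It fails at once if the rails are bent: over 45 N on them in all, the tongues' pinch of about 25 N included, reached at 27 N or more of push (contact force between picture and rack above 45 N).
It also fails if it takes over 61 s, if anything falls off the work surface, if the arm or the gripper's body presses on something with over 40 N, if the wrist force passes 120 N, or if a joint passes its speed limit or range.

## Working session

There is one attempt and no reset: what is moved stays moved. The work goes in short steps, Python scripts to look and compute and a tool call to move; the robot and the scene stay as the last step left them, time stands still between calls to the robot, and variables do not carry over. Pictures are saved under pics/ and viewed, at most 10 in all, crops included, and the job is handed in when it is done.

Besides the shell and the picture viewer there is one more tool, called by a JSON object that holds its "op" and its "data". send_rows: Moves the arm, as the interface text tells. Its arguments: {"type":"object","properties":{"rows":{"type":"array","items":{"type":"array","items":{"type":"number"}}},"hand":{"type":"number"},"squeeze":{"type":"number"}},"required":["rows"]}

```bash
mkdir -p pics
cat > h.py <<'E'
import numpy as np, cv2
from rig import *
def w(pic,p):
    R=cv2.Rodrigues(np.array(pic["rvec"],float))[0]
    return R.T@(np.array(p,float)-np.array(pic["tvec"],float).ravel())
def save(pic,n,crop=None,s=1):
    im=pic["image"][:,:,::-1]
    if crop: im=im[crop[1]:crop[3],crop[0]:crop[2]]
    cv2.imwrite("pics/"+n+".png",cv2.resize(im,None,fx=s,fy=s,interpolation=cv2.INTER_CUBIC))
def px(pic,p):
    return cv2.projectPoints(np.array(p,float).reshape(-1,1,3),np.array(pic["rvec"],float),np.array(pic["tvec"],float),np.array(pic["intrinsics"]),np.array(pic["dist_coeffs"]))[0].reshape(-1,2)
E
python3 - <<'E'
from h import *
np.set_printoptions(precision=4,suppress=True)
s=get_state();print(s,grasp_offset)
for n in("scene","top"):
    p=snapshot(n);save(p,n+"0")
    for t in("picture","tab","hook_l","hook_r","rack","stand","hung1","hung2","hung3","hung4"):
        for r in mark_of(t,p)[:5]:
            q=w(p,r["point"]);print(n,t,round(r["p"],2),q,px(p,q)[0].round())
E
```

```text
{'time': 0.0, 'joint_pos': array([-1.2458,  0.0488,  0.0976,  1.622 , -0.    ,  1.443 ]), 'dq': array([ 0.0002, -0.0016, -0.0002, -0.0011,  0.0003,  0.0024]), 'joint_efforts': array([  0.    , -33.8783,  32.0015,   0.0202,  -0.    ,   0.    ]), 'tool_pos': array([ 0.2295, -0.4715,  0.2301]), 'eef_rot': array([-3.0591, -0.7046,  0.0004]), 'wrist_force': array([-0.2797,  1.1201,  0.3164]), 'ft_torque': array([-0.0393, -0.0058,  0.0319]), 'finger_force': 0.0, 'opening': 0.08542759675063986} 0.0187
scene picture 0.73 [0.4683 0.2235 0.0329] [344. 201.]
scene picture 0.66 [ 0.5407 -0.2562  0.0071] [205. 327.]
scene tab 0.98 [ 0.5399 -0.2499  0.1217] [199. 285.]
scene hook_l 0.81 [ 0.541  -0.3387  0.0859] [163. 322.]
scene hook_l 0.61 [ 0.5347 -0.1648  0.0874] [235. 274.]
scene hook_r 0.81 [ 0.541  -0.3387  0.0859] [163. 322.]
scene hook_r 0.61 [ 0.5347 -0.1648  0.0874] [235. 274.]
scene rack 0.76 [0.5335 0.2113 0.0013] [360. 225.]
scene stand 0.63 [ 0.5372 -0.2502  0.0014] [207. 326.]
scene stand 0.56 [ 0.6719 -0.12   -0.0008] [299. 329.]
scene hung1 0.75 [0.5672 0.2063 0.0357] [369. 221.]
[... 1456 characters left out ...]
ung2 0.85 [0.5638 0.2061 0.0363] [204. 227.]
top hung2 0.73 [0.5398 0.2126 0.0354] [201. 241.]
top hung2 0.7 [0.4387 0.226  0.033 ] [193. 297.]
top hung2 0.57 [ 0.5438 -0.2468 -0.0006] [452. 241.]
top hung3 0.95 [0.474  0.218  0.0342] [197. 277.]
top hung3 0.85 [0.5638 0.2061 0.0363] [204. 227.]
top hung3 0.73 [0.5398 0.2126 0.0354] [201. 241.]
top hung3 0.7 [0.4387 0.226  0.033 ] [193. 297.]
top hung3 0.57 [ 0.5438 -0.2468 -0.0006] [452. 241.]
top hung4 0.95 [0.474  0.218  0.0342] [197. 277.]
top hung4 0.85 [0.5638 0.2061 0.0363] [204. 227.]
top hung4 0.73 [0.5398 0.2126 0.0354] [201. 241.]
top hung4 0.7 [0.4387 0.226  0.033 ] [193. 297.]
top hung4 0.57 [ 0.5438 -0.2468 -0.0006] [452. 241.]
```

View pics/top0.png

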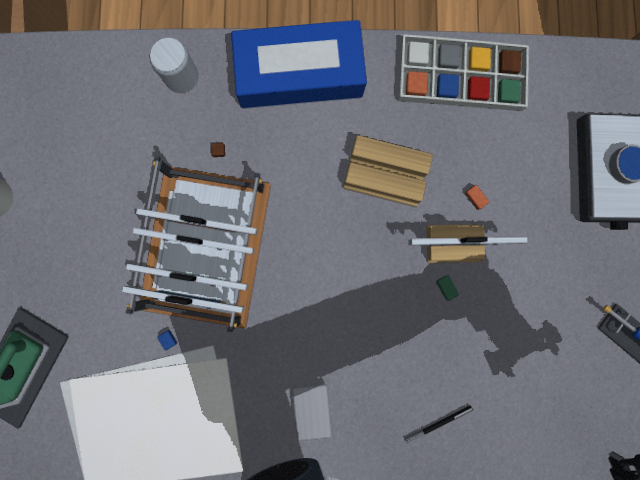

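View pics/scene0.png

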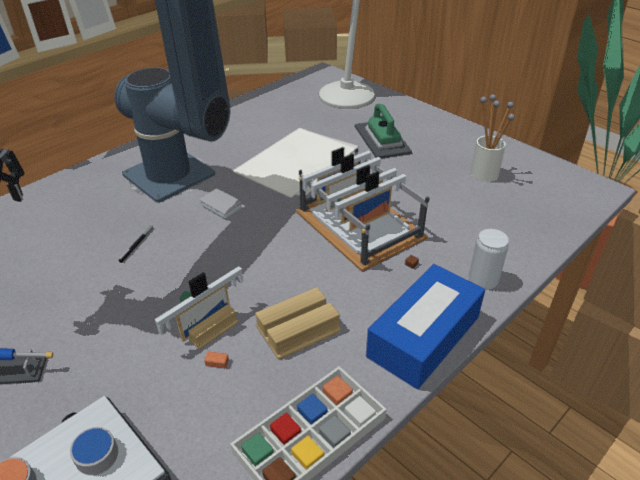

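The picture stands in the small stand at top-view px (456,243). The other stand, px (388,170), is empty and too large. The free place in the rack is between the bars at px rows 242 and 278. Next I measure the bars from outlines.

```bash
cat >> h.py <<'E'
def plane(pic,uv,z):
    K=np.array(pic["intrinsics"]);d=np.array(pic["dist_coeffs"])
    n=cv2.undistortPoints(np.array(uv,float).reshape(-1,1,2),K,d).reshape(-1,2)
    R=cv2.Rodrigues(np.array(pic["rvec"],float))[0];t=np.array(pic["tvec"],float).ravel()
    c=-R.T@t; r=np.c_[n,np.ones(len(n))]@R
    return (c+r*((z-c[2])/r[:,2])[:,None])[:,:2]
def bars(pic,thing,z,thr=150):
    g=pic["image"].astype(int); sat=g.max(2)-g.min(2)
    for r in outline_of(thing,pic):
        m=r["pixels"]; v,u=np.nonzero(m&(g.min(2)>thr)&(sat<40))
        if len(u)<30: print(thing,round(r["p"],2),"few",len(u),m.sum());continue
        q=plane(pic,np.c_[u,v],z)
        (c,wh,a)=cv2.minAreaRect((q*1000).astype(np.float32))
        e=np.cov(q.T);ev=np.linalg.eigh(e)[1][:,1];ev*=np.sign(ev[1])
        print(thing,round(r["p"],2),"c",np.round(c,1),"wh",np.round(wh,1),"mean",(q.mean(0)*1000).round(1),"yaw",np.degrees(np.arctan2(-ev[0],ev[1])).round(2))
E
python3 - <<'E'
from h import *
p=snapshot("top")
bars(p,"picture",.102); bars(p,"hung1",.129)
save(p,"rack1",(100,140,300,340),3)
save(p,"pic1",(390,200,550,290),4)
R=cv2.Rodrigues(p["rvec"])[0];print(-R.T@np.array(p["tvec"]).ravel())
for n in["stand"]:
  for r in outline_of(n,p):
    v,u=np.nonzero(r["pixels"]);print(r["p"],cv2.minAreaRect((plane(p,np.c_[u,v],.034)*1000).astype(np.float32)))
E
```

```text
picture 0.96 c [ 539.4 -252. ] wh [  8.1 196.8] mean [ 539.2 -247. ] yaw 1.32
picture 0.62 c [528.8 197. ] wh [160.3 204.5] mean [565.6 181.2] yaw -89.01
hung1 0.7 c [476.4 219.4] wh [197.5  12.7] mean [475.6 215.9] yaw -9.33
hung1 0.65 c [439.2 225.6] wh [197.4   8.8] mean [439.  224.1] yaw -9.18
hung1 0.64 c [567.  204.7] wh [197.6   8.8] mean [566.5 202.3] yaw -9.15
hung1 0.6 c [534.1 210.2] wh [198.9  10.4] mean [534.1 206.8] yaw -9.31
[0.48146579 0.0230085  1.08947139]
0.94 ((669.8500366210938, -122.8364028930664), (146.20101928710938, 107.17042541503906), 75.95976257324219)
0.57 ((537.6985473632812, -244.9060821533203), (66.6048812866211, 104.56802368164062), 0.4577125310897827)
```

View pics/rack1.png

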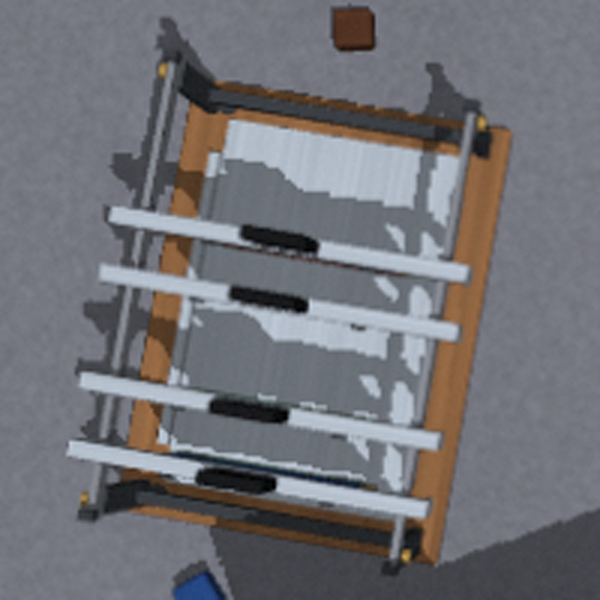

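View pics/pic1.png

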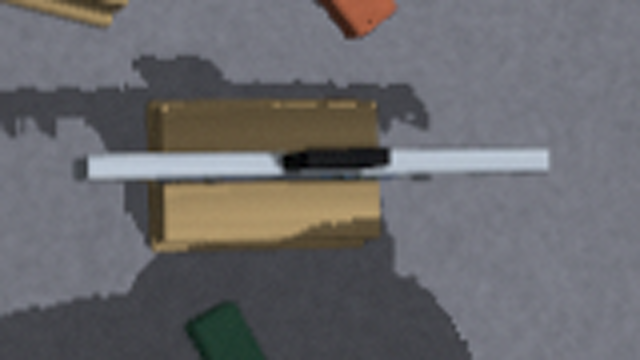

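```bash
cat >> h.py <<'E'
def plan(x,y,z,yaw):  # yaw deg of tool y line against world y
    from scipy.spatial.transform import Rotation as Ro
    s=get_state();R=Ro.from_rotvec(s["eef_rot"]).as_matrix()
    a=np.radians(yaw);ty=np.array([-np.sin(a),np.cos(a),0])
    if ty@R[:,1]<0: ty=-ty
    T=np.c_[np.cross(ty,[0,0,-1]),ty,[0,0,-1]]
    d=np.array([x,y,z])-s["tool_pos"]*1000
    print("t",s["time"],"pos",(s["tool_pos"]*1000).round(1),"world d",d.round(1),"| tool d now",(R.T@d).round(1),"after turn",(T.T@d).round(1),"turn",np.degrees(Ro.from_matrix(R.T@T).as_rotvec()).round(2))
    print("F",np.round(s["wrist_force"],1),"open",round(s["opening"],4),"grip",round(s["finger_force"],1),"j",s["joint_pos"].round(2))
E
python3 - <<'E'
from h import *
p=snapshot("top")
plan(539.4,-252,220,1.3)
f=lambda a:(100+a[0]/3,140+a[1]/3)
q=plane(p,[f(a) for a in[(178,62),(97,485),(472,118),(399,540)]],.115)*1000
print(q.round(1))
L,Rr=q[:2],q[2:]
d=(q[1]-q[0]);d/=np.linalg.norm(d);n=np.array([-d[1],d[0]]);print("dir",d,"across L",L@n,"R",Rr@n,"mid",((L@n).mean()+(Rr@n).mean())/2)
for c in[(439.2,225.6),(476.4,219.4),(534.1,210.2),(567,204.7)]:print(np.array(c)@n,np.array(c)@d)
E
```

```text
t 1.35 pos [ 229.6 -472.1  231.3] world d [309.8 220.1 -11.3] | tool d now [374.8 -62.4  11.3] after turn [ 314.7 -213.    11.3] turn [-0.    0.   24.64]
F [1.5 0.3 0. ] open 0.0852 grip 0.0 j [-1.25  0.05  0.1   1.62 -0.    1.44]
[[668.9 270.6]
 [433.6 310.8]
 [637.9 105.7]
 [405.3 143.2]]
dir [-0.98570722  0.16846742] across L [-379.39566735 -379.39566735] R [-211.63916652 -209.4086991 ] mid -294.9598000770083
-296.366438451981 -394.9163634990175
-296.5220415250913 -432.6291701790253
-297.17410494655337 -491.0543771816059
-297.2952931892128 -524.4107156109036
```

{"op": "send_rows", "data": {"rows": [[0, 0, 0, 0, 0, 6.16], [0, 0, 0, 0, 0, 6.16], [0, 0, 0, 0, 0, 6.16], [0, 0, 0, 0, 0, 6.16], [26.2, -17.7, 0, 0, 0, 0], [26.2, -17.7, 0, 0, 0, 0], [26.2, -17.7, 0, 0, 0, 0], [26.2, -17.7, 0, 0, 0, 0], [26.2, -17.7, 0, 0, 0, 0], [26.2, -17.7, 0, 0, 0, 0]], "hand": -1, "squeeze": 90}}

```text
time: 2.18
tool_pos: [0.3855, -0.3614, 0.2315]
eef_rot: [3.141, 0.035, 0.0]
wrist_force: [-0.3, -0.8, -0.7]
opening: 0.0858
finger_force: 0.0
```

{"op": "send_rows", "data": {"rows": [[26.2, -17.7, 0, 0, 0, 0], [26.2, -17.7, 0, 0, 0, 0], [26.2, -17.7, 0, 0, 0, 0], [26.2, -17.7, 0, 0, 0, 0], [26.2, -17.7, 0, 0, 0, 0], [26.2, -17.7, 0, 0, 0, 0], [0, 0, 0, 0, 0, 0], [0, 0, 0, 0, 0, 0], [0, 0, 0, 0, 0, 0]]}}

```text
time: 2.93
tool_pos: [0.5388, -0.2527, 0.2311]
eef_rot: [3.141, 0.036, -0.001]
wrist_force: [-0.2, 0.2, -0.1]
opening: 0.0856
finger_force: 0.0
```

Run:
```python
from h import *
plan(539.4,-252,220,1.3)
p=snapshot("wrist");save(p,"w1")
for t in("picture","tab","hook_l"):
  for r in mark_of(t,p)[:3]: print(t,round(r["p"],2),w(p,r["point"]).round(4))
bars(p,"picture",.102)
```

```text
t 2.9333 pos [ 538.8 -252.7  231.1] world d [  0.6   0.7 -11.1] | tool d now [ 0.6 -0.7 11.1] after turn [ 0.6 -0.7 11.1] turn [0.01 0.05 0.03]
F [-0.2  0.2 -0.1] open 0.0856 grip 0.0 j [-0.55  0.24  0.31  1.64 -0.    2.57]
picture 0.88 [ 0.5396 -0.2562  0.0067]
picture 0.47 [ 0.5361 -0.253   0.1198]
tab 0.72 [ 0.5362 -0.253   0.1202]
hook_l 0.85 [ 0.5326 -0.1694  0.0885]
picture 0.82 c [ 539.4 -253.6] wh [  9.8 197.2] mean [ 539.9 -253.6] yaw 1.36
```

View pics/w1.png

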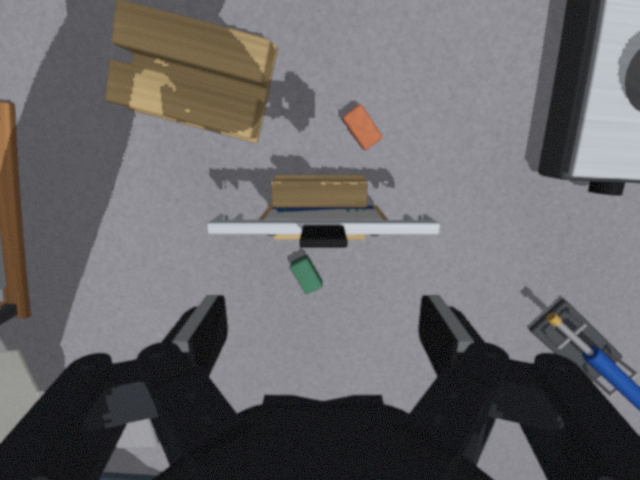

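Picture is at (539.5, -253), yaw 1.35° (wrist view: bar at px row 228, tab px 324,235). Joint 6 would overrun at the rack, so I make the half turn first.

{"op": "send_rows", "data": {"rows": [[0, 0, 0, 0, 0, -7.0], [0, 0, 0, 0, 0, -7.0], [0, 0, 0, 0, 0, -7.0], [0, 0, 0, 0, 0, -7.0], [0, 0, 0, 0, 0, -7.0], [0, 0, 0, 0, 0, -7.0], [0, 0, 0, 0, 0, -7.0], [0, 0, 0, 0, 0, -7.0], [0, 0, 0, 0, 0, -7.0], [0, 0, 0, 0, 0, -7.0]]}}

```text
time: 4.02
tool_pos: [0.5386, -0.2533, 0.2315]
eef_rot: [2.548, 1.837, 0.0]
wrist_force: [-0.1, 0.5, 0.7]
opening: 0.0851
finger_force: 0.0
```

{"op": "send_rows", "data": {"rows": [[0, 0, 0, 0, 0, -7.0], [0, 0, 0, 0, 0, -7.0], [0, 0, 0, 0, 0, -7.0], [0, 0, 0, 0, 0, -7.0], [0, 0, 0, 0, 0, -7.0], [0, 0, 0, 0, 0, -7.0], [0, 0, 0, 0, 0, -7.0], [0, 0, 0, 0, 0, -7.0], [0, 0, 0, 0, 0, -7.0], [0, 0, 0, 0, 0, -7.0]]}}

```text
time: 4.85
tool_pos: [0.5386, -0.2533, 0.2315]
eef_rot: [1.034, 2.966, -0.0]
wrist_force: [0.2, -0.4, -0.1]
opening: 0.0852
finger_force: 0.0
```

{"op": "send_rows", "data": {"rows": [[0, 0, 0, 0, 0, -7.0], [0, 0, 0, 0, 0, -7.0], [0, 0, 0, 0, 0, -7.0], [0, 0, 0, 0, 0, -7.0], [0, 0, 0, 0, 0, -7.0], [0, 0, 0, 0, 0, -5.0], [0, 0, 0, 0, 0, 0], [0, 0, 0, 0, 0, 0], [0, 0, 0, 0, 0, 0]]}}

```text
time: 5.6
tool_pos: [0.5389, -0.253, 0.2314]
eef_rot: [-0.032, 3.141, -0.0]
wrist_force: [0.4, -0.2, 1.4]
opening: 0.0857
finger_force: 0.0
```

Run:
```python
from h import *
plan(539.5,-253,107,1.35)
p=snapshot("wrist");bars(p,"picture",.102)
for r in mark_of("tab",p)[:3]: print(round(r["p"],2),w(p,r["point"]).round(4))
```

```text
t 5.6 pos [ 538.9 -253.   231.4] world d [   0.6   -0.  -124.4] | tool d now [ -0.6  -0.  124.4] after turn [ -0.6  -0.  124.4] turn [-0.01  0.01 -0.2 ]
F [ 0.4 -0.2  1.4] open 0.0857 grip 0.0 j [-0.55  0.24  0.31  1.64 -0.   -0.57]
picture 0.57 c [ 536.9 -253.7] wh [ 12.8 198.5] mean [ 538.1 -254.3] yaw 1.31
0.89 [ 0.5379 -0.2493  0.1172]
```

{"op": "send_rows", "data": {"rows": [[0, 0, 25, 0, 0, 0], [0, 0, 25, 0, 0, 0], [0, 0, 25, 0, 0, 0], [0, 0, 20, 0, 0, 0], [0, 0, 15, 0, 0, 0], [0, 0, 10, 0, 0, 0], [0, 0, 4, 0, 0, 0], [0, 0, 0, 0, 0, 0]]}}

```text
time: 6.42
tool_pos: [0.5386, -0.2522, 0.1063]
eef_rot: [0.035, -3.14, -0.002]
wrist_force: [0.3, -0.8, -0.3]
opening: 0.0855
finger_force: 0.0
```

{"op": "send_rows", "data": {"rows": [[0, 0, 0, 0, 0, 0], [0, 0, 0, 0, 0, 0], [0, 0, 0, 0, 0, 0], [0, 0, 0, 0, 0, 0], [0, 0, 0, 0, 0, 0], [0, 0, 0, 0, 0, 0], [0, 0, 0, 0, 0, 0], [0, 0, 0, 0, 0, 0], [0, 0, 0, 0, 0, 0], [0, 0, 0, 0, 0, 0]], "hand": 1, "squeeze": 90}}

```text
time: 7.25
tool_pos: [0.5401, -0.2532, 0.1089]
eef_rot: [-0.035, 3.139, -0.002]
wrist_force: [-1.2, -0.9, 5.6]
opening: 0.0341
finger_force: 89.9
```

{"op": "send_rows", "data": {"rows": [[0, 0, -6, 0, 0, 0], [0, 0, -15, 0, 0, 0], [0, 0, -25, 0, 0, 0], [0, 0, -25, 0, 0, 0], [0, 0, -25, 0, 0, 0], [0, 0, -25, 0, 0, 0], [0, 0, -25, 0, 0, 0], [0, 0, -25, 0, 0, 0], [0, 0, -20, 0, 0, 0], [0, 0, 0, 0, 0, 0]]}}

```text
time: 8.08
tool_pos: [0.5401, -0.2532, 0.3028]
eef_rot: [-0.036, 3.136, -0.005]
wrist_force: [0.5, 0.7, -0.3]
opening: 0.0344
finger_force: 90.2
```

Run:
```python
from h import *
plan(505.2,214.8,295,-9.2)
p=snapshot("scene");save(p,"lift")
for t in("hook_l","tab"):
  for r in mark_of(t,p)[:3]: print(t,round(r["p"],2),w(p,r["point"]).round(4))
```

```text
t 8.0833 pos [ 540.1 -253.2  302.8] world d [-34.9 468.   -7.8] | tool d now [ 24.3 468.7   6. ] after turn [109.3 456.4   7.8] turn [-0.17  0.33 10.5 ]
F [ 0.5  0.7 -0.3] open 0.0344 grip 90.2 j [-0.55  0.27  0.49  1.79 -0.   -0.57]
hook_l 0.86 [ 0.5452 -0.3359  0.2799]
hook_l 0.68 [ 0.5399 -0.1671  0.2794]
tab 0.89 [ 0.5402 -0.2538  0.3156]
tab 0.3 [ 0.5401 -0.2561  0.1995]
```

View pics/lift.png

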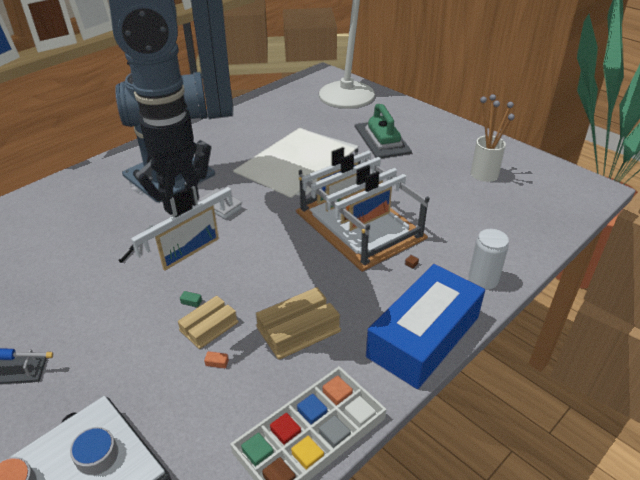

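The picture is held upright at px (188,235). Now I move over the free place.

{"op": "send_rows", "data": {"rows": [[0, 0, 0, 0, 0, 3.5], [0, 0, 0, 0, 0, 3.5], [0, 0, 0, 0, 0, 3.5], [4, 16, 0, 0, 0, 0], [6.2, 26, 0, 0, 0, 0], [6.2, 26, 0, 0, 0, 0], [6.2, 26, 0, 0, 0, 0], [6.2, 26, 0, 0, 0, 0], [6.2, 26, 0, 0, 0, 0], [6.2, 26, 0, 0, 0, 0]]}}

```text
time: 9.07
tool_pos: [0.5245, -0.0747, 0.295]
eef_rot: [-0.252, -3.126, -0.002]
wrist_force: [0.5, -0.4, -1.0]
opening: 0.0342
finger_force: 90.1
```

{"op": "send_rows", "data": {"rows": [[6.2, 26, 0, 0, 0, 0], [6.2, 26, 0, 0, 0, 0], [6.2, 26, 0, 0, 0, 0], [6.2, 26, 0, 0, 0, 0], [6.2, 26, 0, 0, 0, 0], [6.2, 26, 0, 0, 0, 0], [6.2, 26, 0, 0, 0, 0], [6.2, 26, 0, 0, 0, 0], [6.2, 26, 0, 0, 0, 0], [6, 24, 0, 0, 0, 0]]}}

```text
time: 9.9
tool_pos: [0.5047, 0.1896, 0.295]
eef_rot: [-0.251, -3.126, 0.002]
wrist_force: [1.0, 0.3, -1.4]
opening: 0.0347
finger_force: 90.1
```

{"op": "send_rows", "data": {"rows": [[6, 24, 0, 0, 0, 0], [0, 0, 0, 0, 0, 0], [0, 0, 0, 0, 0, 0], [0, 0, 0, 0, 0, 0], [0, 0, 0, 0, 0, 0], [0, 0, 0, 0, 0, 0]]}}

```text
time: 10.4
tool_pos: [0.5041, 0.2119, 0.2977]
eef_rot: [-0.254, -3.13, 0.001]
wrist_force: [0.1, -0.5, -1.9]
opening: 0.0346
finger_force: 90.2
```

Run:
```python
from h import *
plan(505.2,214.8,295,-9.2)
p=snapshot("top");save(p,"over",(80,130,300,345),3)
bars(p,"picture",.295); bars(p,"hung1",.129)
p=snapshot("scene")
for n in ("hook_l","tab"):
  for r in mark_of(n,p)[:6]: print(n,round(r["p"],2),w(p,r["point"]).round(4))
```

```text
t 10.4 pos [504.1 211.9 297.7] world d [ 1.1  2.9 -2.7] | tool d now [-0.6  3.   2.7] after turn [-0.6  3.   2.7] turn [-0.04 -0.05 -0.08]
F [ 0.1 -0.5 -1.9] open 0.0346 grip 90.2 j [ 0.28  0.14  0.33  1.76 -0.    0.44]
picture 0.72 c [491.6 139. ] wh [50.8  8.4] mean [491.7 139.1] yaw -9.48
picture 0.47 c [469.4 138. ] wh [66.9  6.9] mean [469.5 138.1] yaw -8.9
hung1 0.82 c [558.3 147.2] wh [80.6  9.4] mean [557.8 147.1] yaw -9.08
hung1 0.8 c [467.5 161.9] wh [81.1 10.7] mean [466.6 161.6] yaw -9.08
hung1 0.61 c [430.1 168.2] wh [81.   8.6] mean [430.1 167.5] yaw -9.48
hook_l 0.69 [0.5172 0.2975 0.2766]
hook_l 0.62 [0.4917 0.1312 0.2754]
tab 0.58 [0.5043 0.213  0.3086]
tab 0.43 [0.4906 0.1282 0.2765]
```

View pics/over.png

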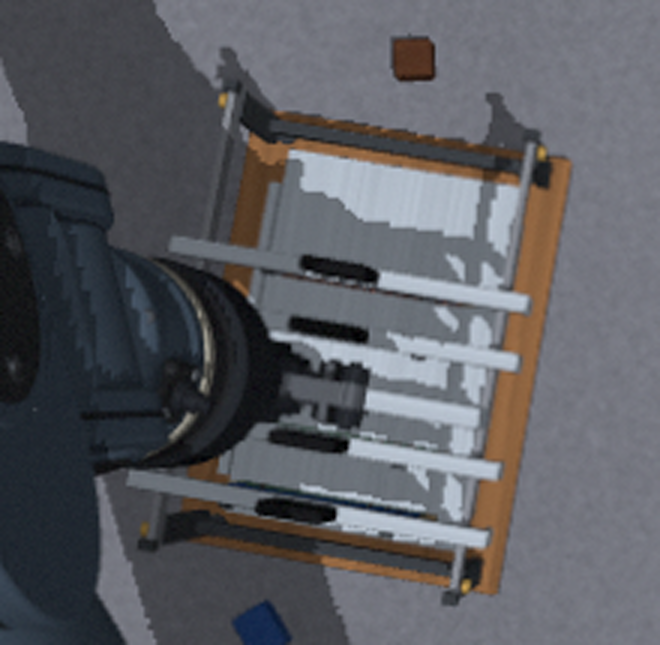

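{"op": "send_rows", "data": {"rows": [[-0.7, 2.4, 0, 0, 0, 0], [0, 0, 15, 0, 0, 0], [0, 0, 15, 0, 0, 0], [0, 0, 15, 0, 0, 0], [0, 0, 15, 0, 0, 0], [0, 0, 15, 0, 0, 0], [0, 0, 12, 0, 0, 0], [0, 0, 10, 0, 0, 0], [0, 0, 0, 0, 0, 0], [0, 0, 0, 0, 0, 0]]}}

```text
time: 11.53
tool_pos: [0.5048, 0.2152, 0.2008]
eef_rot: [-0.252, -3.13, 0.001]
wrist_force: [0.4, 0.2, -1.8]
opening: 0.0344
finger_force: 90.3
```

```bash
cat > m.py <<'E'
from h import *
import sys
plan(505.2,214.2,172,-9.2)
zt=get_state()["tool_pos"][2]-.005
p=snapshot("top");bars(p,"picture",zt); bars(p,"hung1",.129)
if len(sys.argv)>1: save(p,sys.argv[1],(80,130,300,345),3)
E
python3 m.py
```

```text
t 11.5333 pos [504.8 215.2 200.8] world d [  0.4  -1.  -28.8] | tool d now [-0.5 -0.9 28.8] after turn [-0.5 -0.9 28.8] turn [-0.03 -0.06  0.01]
F [ 0.4  0.2 -1.8] open 0.0344 grip 90.3 j [0.28 0.11 0.1  1.57 0.   0.44]
picture 0.6 c [492.5 141.3] wh [49.1  8.7] mean [492.5 141.3] yaw -9.42
hung1 0.95 c [557.5 147.2] wh [80.9  8.6] mean [557.7 146.8] yaw -9.19
hung1 0.78 c [432.5 168. ] wh [80.9 16.4] mean [429.9 168.2] yaw -9.12
hung1 0.7 c [467.3 161.9] wh [81.1 10.8] mean [466.5 161.2] yaw -9.06
hung1 0.63 c [524.1 152.4] wh [81.6 12. ] mean [525.4 152.2] yaw -9.14
```

{"op": "send_rows", "data": {"rows": [[-0.4, 0, 8, 0, 0, 0], [-0.3, 0, 8, 0, 0, 0], [0, 0, 6, 0, 0, 0], [0, 0, 5, 0, 0, 0], [0, 0, 0, 0, 0, 0], [0, 0, 0, 0, 0, 0], [0, 0, 0, 0, 0, 0]]}}

```text
time: 12.27
tool_pos: [0.5059, 0.2152, 0.1743]
eef_rot: [-0.252, -3.131, -0.0]
wrist_force: [0.2, -0.0, -2.5]
opening: 0.0346
finger_force: 90.3
```

```bash
python3 m.py
python3 - <<'E'
from h import *
p=snapshot("wrist");save(p,"w2",None,1.25)
E
```

```text
t 12.2667 pos [505.9 215.2 174.3] world d [-0.7 -1.  -2.3] | tool d now [ 0.5 -1.1  2.3] after turn [ 0.5 -1.1  2.3] turn [ 0.   -0.    0.01]
F [ 0.2 -0.  -2.5] open 0.0346 grip 90.3 j [0.28 0.11 0.05 1.51 0.   0.44]
picture 0.52 c [494.2 141.1] wh [49.   9.6] mean [493.8 141.3] yaw -8.31
hung1 0.83 c [429.9 168.2] wh [81.   8.9] mean [429.9 167.5] yaw -9.43
hung1 0.82 c [524.9 152.3] wh [81.6 10.1] mean [525.3 151.9] yaw -9.3
hung1 0.78 c [467.8 161.7] wh [81.1 10.9] mean [466.5 161.1] yaw -9.21
hung1 0.6 c [557.5 147.2] wh [80.9  8.6] mean [557.5 146.7] yaw -9.13
```

View pics/w2.png

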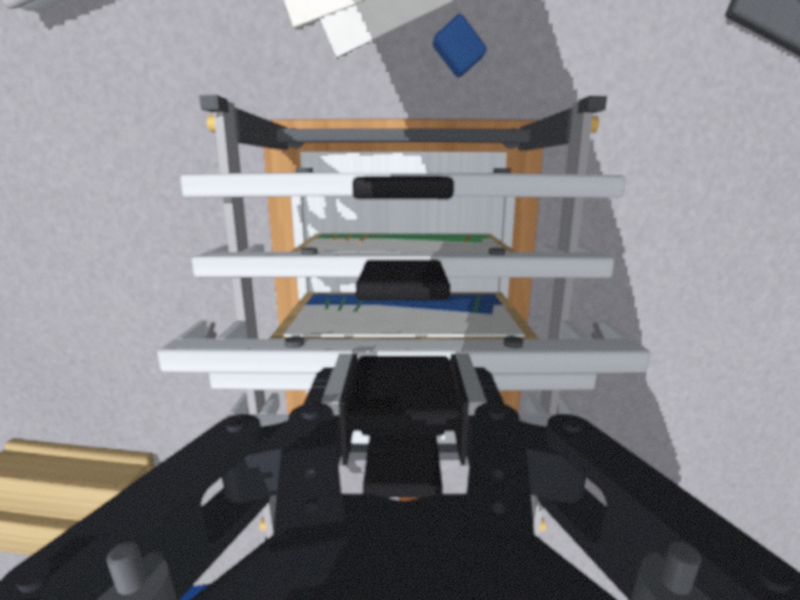

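Wrist view: the picture's bar spans px 160–648 (middle 404), and the rails lie symmetric about 404. It is level and centred with the neighbours clear, so I lower it.

{"op": "send_rows", "data": {"rows": [[0, 0, 4, 0, 0, 0], [0, 0, 4, 0, 0, 0], [0, 0, 4, 0, 0, 0], [0, 0, 3, 0, 0, 0], [0, 0, 3, 0, 0, 0], [0, 0, 3, 0, 0, 0], [0, 0, 0, 0, 0, 0], [0, 0, 0, 0, 0, 0]]}}

```text
time: 13.13
tool_pos: [0.5057, 0.2151, 0.1529]
eef_rot: [-0.252, -3.131, 0.0]
wrist_force: [0.9, 0.6, -0.8]
opening: 0.0348
finger_force: 90.3
```

{"op": "send_rows", "data": {"rows": [[0, 0, 2, 0, 0, 0], [0, 0, 2, 0, 0, 0], [0, 0, 2, 0, 0, 0], [0, 0, 2, 0, 0, 0], [0, 0, 0, 0, 0, 0], [0, 0, 0, 0, 0, 0]]}}

```text
time: 13.63
tool_pos: [0.5057, 0.2151, 0.1451]
eef_rot: [-0.252, -3.131, 0.0]
wrist_force: [-0.1, -0.2, -0.6]
opening: 0.0345
finger_force: 90.3
```

```bash
python3 m.py
```

```text
t 13.6333 pos [505.7 215.1 145.1] world d [-0.5 -0.9 26.9] | tool d now [  0.4  -0.9 -26.9] after turn [  0.4  -0.9 -26.9] turn [-0.01 -0.02  0.  ]
F [-0.1 -0.2 -0.6] open 0.0345 grip 90.3 j [ 0.28  0.11 -0.01  1.46 -0.    0.44]
picture 0.74 c [493.9 140.4] wh [47.6 11. ] mean [493.4 140.5] yaw -8.73
hung1 0.98 c [524.5 147.3] wh [71.6  9.9] mean [524.8 148. ] yaw -9.32
hung1 0.8 c [467.6 161.9] wh [81.1 11.7] mean [466.6 161.4] yaw -9.03
hung1 0.72 c [429.9 168.1] wh [80.8 14.1] mean [430.3 169.1] yaw -8.89
hung1 0.63 c [557.4 147.2] wh [80.9  8.8] mean [557.6 146.7] yaw -9.27
```

{"op": "send_rows", "data": {"rows": [[0, 0, 1, 0, 0, 0], [0, 0, 1, 0, 0, 0], [0, 0, 1, 0, 0, 0], [0, 0, 1, 0, 0, 0], [0, 0, 0, 0, 0, 0], [0, 0, 0, 0, 0, 0]]}}

```text
time: 14.28
tool_pos: [0.5059, 0.2149, 0.1414]
eef_rot: [0.252, 3.131, -0.001]
wrist_force: [0.3, -1.6, -0.4]
opening: 0.0343
finger_force: 90.6
```

{"op": "send_rows", "data": {"rows": [[0, 0, 1, 0, 0, 0], [0, 0, 1, 0, 0, 0], [0, 0, 0, 0, 0, 0], [0, 0, 0, 0, 0, 0]]}}

```text
time: 14.62
tool_pos: [0.5062, 0.215, 0.1403]
eef_rot: [0.252, 3.13, -0.0]
wrist_force: [-1.6, -1.7, 5.0]
opening: 0.0344
finger_force: 91.1
```

{"op": "send_rows", "data": {"rows": [[0, 0, 1, 0, 0, 0], [0, 0, 0, 0, 0, 0], [0, 0, 0, 0, 0, 0], [0, 0, 0, 0, 0, 0]]}}

```text
time: 14.95
tool_pos: [0.5064, 0.215, 0.1398]
eef_rot: [0.252, 3.13, -0.0]
wrist_force: [-2.3, -1.4, 6.4]
opening: 0.034
finger_force: 91.5
```

{"op": "send_rows", "data": {"rows": [[0, 0, 1, 0, 0, 0], [0, 0, 0, 0, 0, 0], [0, 0, 0, 0, 0, 0], [0, 0, 0, 0, 0, 0]]}}

```text
time: 15.28
tool_pos: [0.5065, 0.215, 0.1395]
eef_rot: [0.252, 3.129, 0.0]
wrist_force: [-2.1, -2.5, 8.8]
opening: 0.0345
finger_force: 91.7
```

```bash
python3 m.py; python3 -c "
from h import *
print(get_state()['ft_torque'])"
```

```text
t 15.2833 pos [506.5 215.  139.5] world d [-1.3 -0.8 32.5] | tool d now [  1.1  -1.  -32.5] after turn [  1.1  -1.  -32.5] turn [ 0.02  0.14 -0.  ]
F [-2.1 -2.5  8.8] open 0.0345 grip 91.7 j [ 0.28  0.11 -0.02  1.44 -0.    0.44]
picture 0.61 c [494.8 140.5] wh [47.9  9.5] mean [494.3 140.5] yaw -8.97
hung1 0.85 c [433.6 172. ] wh [89.5 15.9] mean [430.1 169.2] yaw -9.29
hung1 0.78 c [524.2 145.7] wh [68.4  9.5] mean [524.6 145.7] yaw -8.97
hung1 0.71 c [558.  147.1] wh [80.9  9. ] mean [557.7 146.8] yaw -9.18
hung1 0.63 c [467.1 162.1] wh [80.8 10.3] mean [466.9 162.4] yaw -8.72
[-0.72849127  0.65568559 -0.03695647]
```

{"op": "send_rows", "data": {"rows": [[0, 0, 1, 0, 0, 0], [0, 0, 0, 0, 0, 0], [0, 0, 0, 0, 0, 0], [0, 0, 0, 0, 0, 0]]}}

```text
time: 15.77
tool_pos: [0.5067, 0.2151, 0.139]
eef_rot: [0.252, 3.128, 0.001]
wrist_force: [-2.8, -2.7, 11.3]
opening: 0.0346
finger_force: 91.8
```

{"op": "send_rows", "data": {"rows": [[0, 0, 1, 0, 0, 0], [0, 0, 0, 0, 0, 0], [0, 0, 0, 0, 0, 0], [0, 0, 0, 0, 0, 0]]}}

```text
time: 16.1
tool_pos: [0.5069, 0.2151, 0.1382]
eef_rot: [0.252, 3.128, 0.001]
wrist_force: [-3.1, -2.6, 10.7]
opening: 0.0341
finger_force: 91.7
```

{"op": "send_rows", "data": {"rows": [[0, 0, 1, 0, 0, 0], [0, 0, 0, 0, 0, 0], [0, 0, 0, 0, 0, 0], [0, 0, 0, 0, 0, 0]]}}

```text
time: 16.43
tool_pos: [0.5071, 0.2152, 0.1377]
eef_rot: [0.252, 3.127, 0.002]
wrist_force: [-2.4, -2.2, 12.7]
opening: 0.0344
finger_force: 91.9
```

{"op": "send_rows", "data": {"rows": [[0, 0, 1, 0, 0, 0], [0, 0, 0, 0, 0, 0], [0, 0, 0, 0, 0, 0], [0, 0, 0, 0, 0, 0]]}}

```text
time: 16.77
tool_pos: [0.5073, 0.2154, 0.1371]
eef_rot: [0.252, 3.126, 0.002]
wrist_force: [-2.8, -2.2, 13.1]
opening: 0.0344
finger_force: 92.0
```

{"op": "send_rows", "data": {"rows": [[0, 0, 1, 0, 0, 0], [0, 0, 0, 0, 0, 0], [0, 0, 0, 0, 0, 0], [0, 0, 0, 0, 0, 0]]}}

```text
time: 17.1
tool_pos: [0.5075, 0.2154, 0.1366]
eef_rot: [0.252, 3.126, 0.002]
wrist_force: [-2.8, -2.7, 15.1]
opening: 0.0344
finger_force: 92.1
```

{"op": "send_rows", "data": {"rows": [[0, 0, 0.8, 0, 0, 0], [0, 0, 0, 0, 0, 0], [0, 0, 0, 0, 0, 0], [0, 0, 0, 0, 0, 0]]}}

```text
time: 17.43
tool_pos: [0.5075, 0.2154, 0.1364]
eef_rot: [0.252, 3.125, 0.003]
wrist_force: [-3.8, -1.9, 17.0]
opening: 0.0344
finger_force: 92.5
```

```bash
python3 m.py
python3 - <<'E'
from h import *
print(get_state()['ft_torque'])
p=snapshot("scene");save(p,"s3",(280,130,440,250),5)
E
```

```text
t 17.4333 pos [507.5 215.4 136.4] world d [-2.3 -1.2 35.6] | tool d now [  1.9  -1.5 -35.7] after turn [  2.1  -1.6 -35.6] turn [ 0.12  0.34 -0.  ]
F [-3.8 -1.9 17. ] open 0.0344 grip 92.5 j [ 0.28  0.11 -0.02  1.43 -0.    0.44]
picture 0.49 c [495.7 140.8] wh [47.8 10.1] mean [495.  140.6] yaw -9.38
hung1 0.94 c [523.8 145.6] wh [68.1  9.6] mean [524.1 144.6] yaw -8.38
hung1 0.93 c [430.7 172.7] wh [90.4 13.8] mean [429.9 168.5] yaw -9.24
hung1 0.89 c [467.7 161.9] wh [80.8 10.5] mean [466.7 161.8] yaw -8.84
hung1 0.83 c [557.5 147.2] wh [80.9  8.6] mean [557.4 146.1] yaw -8.92
[-0.81743141  1.01400269 -0.09717446]
```

View pics/s3.png

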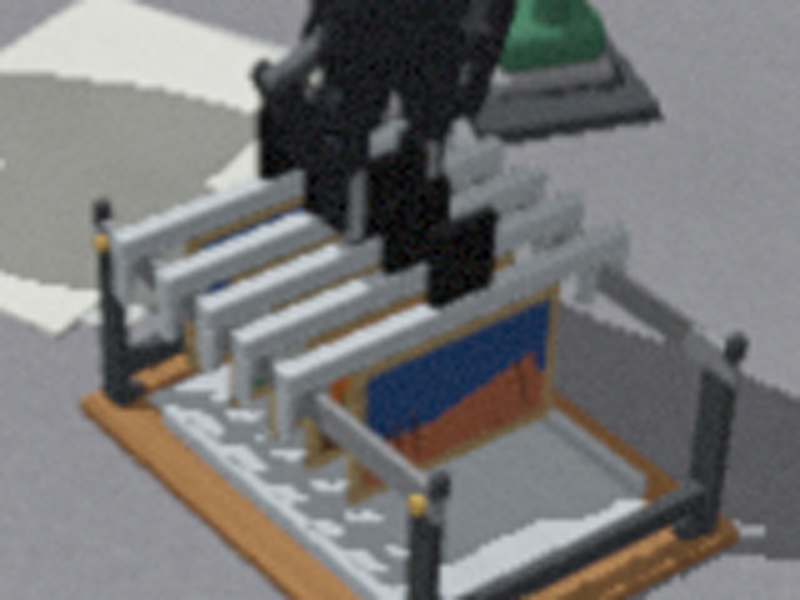

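{"op": "send_rows", "data": {"rows": [[0, 0, 0.8, 0, 0, 0], [0, 0, 0, 0, 0, 0], [0, 0, 0, 0, 0, 0], [0, 0, 0, 0, 0, 0], [0, 0, 0, 0, 0, 0]]}}

```text
time: 18.05
tool_pos: [0.5077, 0.2155, 0.1358]
eef_rot: [0.251, 3.125, 0.003]
wrist_force: [-3.9, -1.8, 17.3]
opening: 0.0345
finger_force: 92.5
```

{"op": "send_rows", "data": {"rows": [[0, 0, 0.7, 0, 0, 0], [0, 0, 0, 0, 0, 0], [0, 0, 0, 0, 0, 0], [0, 0, 0, 0, 0, 0], [0, 0, 0, 0, 0, 0]]}}

```text
time: 18.47
tool_pos: [0.5077, 0.2155, 0.1358]
eef_rot: [0.251, 3.124, 0.003]
wrist_force: [-4.1, -2.0, 19.5]
opening: 0.0345
finger_force: 92.8
```

{"op": "send_rows", "data": {"rows": [[0, 0, 0.6, 0, 0, 0], [0, 0, 0, 0, 0, 0], [0, 0, 0, 0, 0, 0], [0, 0, 0, 0, 0, 0], [0, 0, 0, 0, 0, 0]]}}

```text
time: 18.88
tool_pos: [0.5077, 0.2155, 0.1358]
eef_rot: [0.251, 3.124, 0.003]
wrist_force: [-5.8, -3.7, 21.1]
opening: 0.0343
finger_force: 93.0
```

Run:
```python
from h import *
s=get_state();print(s['ft_torque'],s['wrist_force'],s['tool_pos'])
p=snapshot("wrist")
g=p["image"].astype(int)
for t in("hook_l","picture","tab"):
  for r in mark_of(t,p)[:8]:
    q=w(p,r["point"]); print(t,round(r["p"],2),q.round(4),px(p,q)[0].round())
p=snapshot("scene")
for r in mark_of("hook_l",p)[:12]:
    q=w(p,r["point"]); print("sc",round(r["p"],2),q.round(4))
```

```text
[-1.02709893  1.42936926 -0.07286104] [-5.81191075 -3.67393459 21.1410093 ] [0.5077252  0.21545159 0.1357731 ]
hook_l 0.96 [0.4937 0.1299 0.1146] [164. 279.]
hook_l 0.6 [0.5201 0.2996 0.1153] [481. 278.]
tab 0.85 [0.5033 0.2156 0.146 ] [323. 301.]
sc 0.65 [0.522  0.302  0.1123]
sc 0.57 [0.4983 0.1321 0.1146]
```

{"op": "send_rows", "data": {"rows": [[0, 0, -2, 0, 0, 0], [0, 0, -2, 0, 0, 0], [0, 0, -2, 0, 0, 0], [0, 0, 0, 0, 0, 0], [0, 0, 0, 0, 0, 0], [0, 0, 0, 0, 0, 0]]}}

```text
time: 19.68
tool_pos: [0.5072, 0.2151, 0.1361]
eef_rot: [0.252, 3.128, 0.0]
wrist_force: [3.4, -0.6, 6.0]
opening: 0.0341
finger_force: 90.8
```

{"op": "send_rows", "data": {"rows": [[0, 0, -0.5, 0, 0, 0], [0, 0, 0, 0, 0, 0], [0, 0, 0, 0, 0, 0], [0, 0, 0, 0, 0, 0], [0, 0, 0, 0, 0, 0], [0, 0, 0, 0, 0, 0], [0, 0, 0, 0, 0, 0], [0, 0, 0, 0, 0, 0]], "hand": -1}}

```text
time: 20.35
tool_pos: [0.5058, 0.2152, 0.1358]
eef_rot: [-0.252, -3.131, -0.0]
wrist_force: [-0.0, 0.0, 0.1]
opening: 0.0854
finger_force: 0.0
```

{"op": "send_rows", "data": {"rows": [[0, 0, -3, 0, 0, 0], [0, 0, -6, 0, 0, 0], [0, 0, -10, 0, 0, 0], [0, 0, -15, 0, 0, 0], [0, 0, -20, 0, 0, 0], [0, 0, -20, 0, 0, 0], [0, 0, -20, 0, 0, 0], [0, 0, -20, 0, 0, 0], [0, 0, 0, 0, 0, 0], [0, 0, 0, 0, 0, 0]]}}

```text
time: 21.18
tool_pos: [0.5071, 0.2155, 0.2526]
eef_rot: [0.252, 3.127, 0.003]
wrist_force: [-0.2, -0.3, -0.1]
opening: 0.0857
finger_force: 0.0
```

Run:
```python
from h import *
s=get_state();print(s["time"],s['wrist_force'],s['tool_pos'])
p=snapshot("wrist");save(p,"w3",None,1.25);bars(p,"picture",.129)
p=snapshot("top");bars(p,"hung1",.129)
```

```text
21.1833 [-0.16447182 -0.31362366 -0.14279261] [0.5070778  0.21546616 0.25262125]
picture 0.91 c [495.3 192.9] wh [151.8  23.8] mean [499.7 181.8] yaw -8.49
hung1 0.84 c [429.2 168.6] wh [81.5 16.5] mean [430.  169.9] yaw -8.91
hung1 0.63 c [467.7 161.7] wh [81.1 13.3] mean [466.7 161.7] yaw -9.66
hung1 0.61 c [525.6 152.2] wh [81.6  8.6] mean [525.5 154.4] yaw -9.7
hung1 0.55 c [562.2 176.1] wh [139.5   8.6] mean [557.7 148.1] yaw -8.99
```

View pics/w3.png

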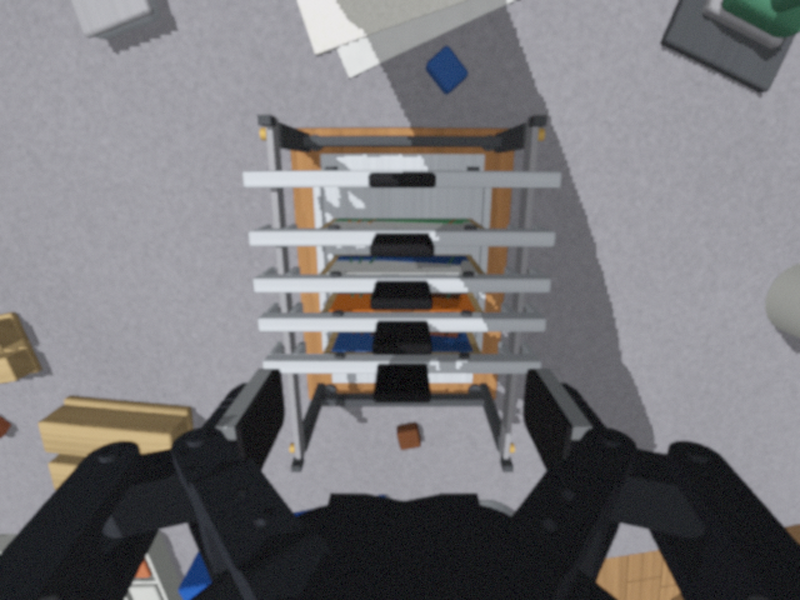

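The picture (bar at px row 285, columns 254–550) hangs level with its neighbours at rows 238 and 324, and the gripper is clear. I hand it in.

```bash
python3 -c "
from rig import *
print(job_done())"
```

```text
the job is handed in; nothing more can be done
None
```

The picture hangs in the free place between hung2 and hung3, pressed to a dead stop at about 21 N. It is level with its neighbours and released, the other four did not measurably move, and the job was handed in at about 21 s; no verdict came back.

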